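# Vent the leak-test fixture and hold its cover open

### The job

Vent the leak-test fixture: twist the spring-return vent knob clockwise to its stop and let go so that it springs back. Then, before you touch the catch slide, try the cover by tugging it up; if it is caught, lower it and push the catch slide all the way to the left to free it. Raise the cover to at least half open (40 degrees or more) and finish while still holding it up, at rest; do not disturb the loose things around.

Things in the scene. Friction and masses are not known exactly. Their poses are not given: they have to be found in the camera images.
- fixture: leak-test fixture fixed to the table. Origin at table level, -x its front (to the robot), +y its left. In this frame (mm): base plate x -135..115, y -110..110, 12 thick; grey housing x -65..105, y -100..100, top 82, under a hinged cover; hinge line along y at x 105, z 84; dark catch block x -128..-88, y -81..19, top 82
- hinge_mid (a point): middle of the cover's hinge line (fixed in the fixture, 84 mm above the table); its axes are the fixture's, the hinge runs along its y
- cover (a joint): opening of the cover, rad: 0 shut, 1.3 stop. Aluminium frame with clear window, 175 x 196 x 8 mm, about 0.4 kg (varies). Its front edge rises and swings back to +x. Falls shut when let go. A hidden catch may hold it, which cannot be seen: if caught it comes up only 0.05 rad (7 mm at the knob), then stops hard; if free it needs about 3 N at the knob
- knob_center (a point): centre of the cover's black lift knob: upright disc 30 mm across, 16 mm thick, flat faces towards the fixture's +y and -y, on a 10 mm stem, centre 35 mm above the cover's upper face. Cover shut: 127 mm above the table, 45 mm in front of the fixture's origin, y 0; 150 mm before and 43 mm above the hinge line. Moves with the cover. Pinched on its flat faces it pivots between the fingers
- catch (a joint): travel of the catch slide, m: 0 at the start, 0.018 at its stop. Moves to the fixture's +y (left, seen from the robot) against about 2.5 N of friction and stays where it is left. Moved at least 15 mm it frees the hidden catch if that was caught, for good. If the cover was free already it does nothing
- catch_top (a point): middle of the top of the catch slide's black thumb post, 16 (x) x 14 (y) mm and 30 mm tall, standing on the catch block's top; 113 mm above the table, at the start 110 mm in front of and 40 mm to the right (-y) of the fixture's origin; moves with the slide, axes are the fixture's
- valve: vent valve fixed to the table, left or right of the fixture: aluminium block 75 x 75 x 40 mm with the vent knob on top in the middle; origin at the centre of its underside
- vent (a joint): turn of the vent knob, rad: 0 at home, grows clockwise seen from above, stop at 1.15. A spring drives it home when let go (0.04 N m at home, 0.17 N m at the stop)
- vent_grip (a point): on the vent knob's axis, half way up its black grip bar, 71.5 mm above the table. The bar is 46 mm long (this point's x), 14 mm thick (y), 32 mm tall, standing on a 44 mm disc; it turns with the knob; at home its x is the valve's x
- regulator: air regulator fixed to the table on the other side of the fixture, not to be used: 75 mm square foot, clear bowl, metal head with a round gauge to the front and a plain round black cap, 132 mm tall; origin at the centre of its underside
- casting_a: loose grey aluminium casting, bystander: round body 42 mm across and 44 mm tall on a 62 x 22 x 10 mm foot, a lug on one side; origin at the centre of its underside
- casting_b: loose grey aluminium casting, bystander: round body 42 mm across and 44 mm tall on a 62 x 22 x 10 mm foot, a lug on one side; origin at the centre of its underside
- casting_c: loose grey aluminium casting, bystander: round body 42 mm across and 44 mm tall on a 62 x 22 x 10 mm foot, a lug on one side; origin at the centre of its underside
- wrench: loose steel wrench 170 mm long lying flat along its own x, bystander; origin about its middle, on the table
- oiler: loose white plastic bottle with black cap, 48 mm across, 130 mm tall, bystander; origin at the centre of its underside
- carton: loose closed cardboard box 90 x 70 x 60 mm, bystander; origin at the centre of its underside
- flange: loose steel ring 60 mm across, 28 mm bore, 12 mm thick, lying flat, bystander; origin at the centre of its underside
Things that resemble listed ones, but are neither listed nor needed, are in the scene too. What is shaped like the valve but blue or pink is not meant.

How it is judged (in metres and radians):
On the way, in this order (a step that is already met when the one before it is completed fails the run):
1. the vent knob is turned to its stop (over 1.0 rad) (value of joint vent above 1 rad), for 0.1 s.
2. the vent knob is let go and has sprung home (under 0.15 rad) (value of joint vent below 0.15 rad and contact force between the fingers and vent below 0.2 N), for 0.2 s.
3. the cover is tugged up (over 0.02 rad) while the catch slide has not been moved (under 5 mm) (value of joint cover above 0.02 rad and value of joint catch below 0.005 m and contact force between the fingers and cover above 0.5 N), for 0.1 s.
At the end, for the whole second after the job is handed in: the cover is open by more than 0.65 rad and still, the fingers bear on it (more than 0.5 N), and the vent knob is home (under 0.15 rad) (value of joint cover above 0.65 rad and contact force between the fingers and cover above 0.5 N and value of joint vent below 0.15 rad and velocity of joint cover between -0.15 and 0.15 rad/s); the arm keeps its last pose, push and grip.
It fails at once if a loose thing is moved by more than 30 mm (distance of any of casting_a, casting_b, casting_c, wrench, oiler, carton, flange from where it was at the start of the episode above 0.03 m).
It also fails if it takes over 70 s, if anything falls off the work surface, if the arm or the gripper's body presses on something with over 40 N, if the wrist force passes 120 N, or if a joint passes its speed limit or range.

### The arm

A 6-joint arm with a two-finger parallel gripper is mounted at the origin on the work surface. World frame = base frame: x ahead of the robot, y to its left, z up, the work surface at z = 0. Lengths are in mm, angles in rad, forces in N, time in s.
With the tool pointing down it reaches from about 300 to 775 mm from the base axis. Payload 14.6 kg.
Tool frame: the origin (TCP) lies on the centre line of the jaws, within the pads' length; the fingertips stand 19 mm ahead of it and the grasp point (between the pads) is the TCP; z points along the fingers, y is the line along which they close (so a half turn about z gives the same grasp; the last joint's range is limited). The gripper opens to 85 mm and grips with 20 to 120 N. Pads are 22 mm wide; open, the fingers measure 114 mm over their backs; the gripper's body (76 mm by 85 mm) begins 54 mm behind the grasp point. The pads swing forward as they close: fully open they stand 13 mm farther back than shut.
Start: joints at [1.154, 0.3, 1.521, -0, 1.321, -0.067], TCP at [188.487, 516.684, 250.281] pointing down, gripper open.
Joint ranges: [-3.03, 3.03], [-0.79, 2.21], [0.23, 2.52], [-1.04, 4.18], [0, 3.07], [-2.55, 2.55]. Speed limits (rad/s): [2.22, 2.22, 2.57, 3.14, 3.14, 3.14].

### API

Orientations are given as a unit quaternion [w, x, y, z].
In Python, from plant import arm gives the robot as it stands.
- The arm moves only by the tool move_tool, called after "Call:" as name([rows], argument=value, ...), one row to a line, values as JSON. Schema: {"type":"object","properties":{"plan":{"type":"array","items":{"type":"array","items":{"type":"number"},"minItems":7,"maxItems":7},"minItems":1,"maxItems":8},"clamp_n":{"type":"number"},"only":{"type":"string"},"quiet":{"type":"boolean"},"lines":{"type":"string"}},"required":["plan"],"additionalProperties":false}. plan is a list of rows, 1 to 8 of them, each of 7 numbers: dx, dy, dz in parts of the range, where 1.0 means 60 cm, then a rotation vector rx, ry, rz in a scale on which 1.0 is 2 rad, then the finger opening in mm; each row shifts and turns the commanded pose from where the row before left it, along the tool's axes as they then stand; what a row does not reach is not made up. A row lasts 1/12 s, in which the tool goes at most 41.7 mm and 0.125 rad, less where a joint would pass 70% of its speed; a pose out of reach is approached as far as the arm can. The fingers move at their own pace and stop on an object; clamp_n is the grip in N (left out, the last holds). Time passes only in rows, so rows that do not move let the fingers close. The tool returns the time, the measured TCP pose, the force, the opening and the grip force at its end. only (a regular expression) keeps the lines of the reply that match it, lines (a string "A,B") keeps lines A to B, and quiet returns only ok. A shift or turn number past 1, either way, is cut back to 1. Input that does not fit is refused with a message, and nothing moves.
- arm.read_state(): the state, without advancing time (a new reading comes with each control period).
- arm.snapshot(name): name is "side" or "top"; returns (picture, depth): 480x640x3 uint8, red, green, blue; 480x640 float32, mm along the optical axis (not along the pixel's ray), 0 where there is no reading.
- arm.camera_params(name): a dict with "mtx" (3x3 intrinsics, pixels), "rvec" (rotation vector, rad) and "tvec" (3), from world to camera coordinates, as OpenCV has them. Camera axes: x right, y down, z forward; pixel columns grow to the right and rows downward; lengths in mm; the calibration is good to about 2 mm. A picture is of the moment at which its call begins. camera_params takes no time and is no camera call.
- arm.sign_off(): hands the job in; it is judged then, once.
The state is a dict: "t": time; "joint_positions": joint angles; "dq": joint speeds; "effort": joint torques, N m; "position": TCP position; "orientation": TCP orientation; "contact_force": force on the tool from outside, world axes, zero at the start; "torque": the same for the moment, N m; "finger_gap": finger opening in mm; "grasp_force": force on a finger pad.
Only numpy, scipy, OpenCV 4.12 (cv2) and the standard library are available. Lean on these libraries where they do the work, as an engineer would, in place of code of your own. Each camera call takes 0.05 s, during which the arm holds its last target. There are 200 camera calls.

## Working session

There is one attempt and no reset: what is moved stays moved. The work goes in short steps, Python scripts to look and compute and a tool call to move; the robot and the scene stay as the last step left them, time stands still between calls to the robot, and variables do not carry over. Pictures are saved under pics/ and viewed, at most 10 in all, crops included, and the job is handed in when it is done.

```bash
mkdir -p pics; ls; python3 - <<'E'
from plant import arm
import cv2,numpy as np
for n in("top","side"):
    p,d=arm.snapshot(n); cv2.imwrite(f"pics/{n}0.png",p[:,:,::-1]); np.save(f"pics/{n}0.npy",d)
    c=arm.camera_params(n); R=cv2.Rodrigues(np.array(c["rvec"]))[0]; print(n,c["mtx"],(-R.T@np.array(c["tvec"]).ravel()),R)
print(arm.read_state())
E
```

```text
pics
top [[556.61792593   0.         316.11137464]
 [  0.         556.61792593 240.59315695]
 [  0.           0.           1.        ]] [ 369.05307726  -22.24309854 1526.33470879] [[ 0.02069612 -0.99978188 -0.00280402]
 [-0.99751632 -0.02046019 -0.06739859]
 [ 0.06732652  0.00419195 -0.99772219]]
side [[515.53671409   0.         321.89713975]
 [  0.         515.53671409 240.63538252]
 [  0.           0.           1.        ]] [ 183.43734035 -789.58074657  971.89855499] [[ 0.9318625  -0.36277383 -0.00523708]
 [-0.26552176 -0.67207072 -0.69124463]
 [ 0.24724578  0.64553551 -0.72260185]]
{'t': 0.1, 'joint_positions': array([ 1.15439305e+00,  3.00389549e-01,  1.52152601e+00, -1.41701716e-05,
        1.32072264e+00, -6.66072752e-02]), 'dq': array([ 0.00174495,  0.00061633, -0.0017176 ,  0.00202992,  0.00027879,
        0.00047475]), 'effort': array([ 3.86885049e-04, -5.44377601e+01, -3.62375307e+01, -4.53544999e-05,
        3.09392090e-03,  1.88824419e-05]), 'position': array([188.41746615, 516.50831575, 249.789343  ]), 'orientation': array([-1.18363855e-04,  1.74005939e-01,  9.84744464e-01, -5.09242022e-04]), 'contact_force': array([0.13221065, 0.62046467, 0.10879521]), 'torque': array([ 0.03477702, -0.02337802,  0.02668436]), 'grasp_force': 0.0, 'finger_gap': 85.54930389564146}
```

View pics/top0.png

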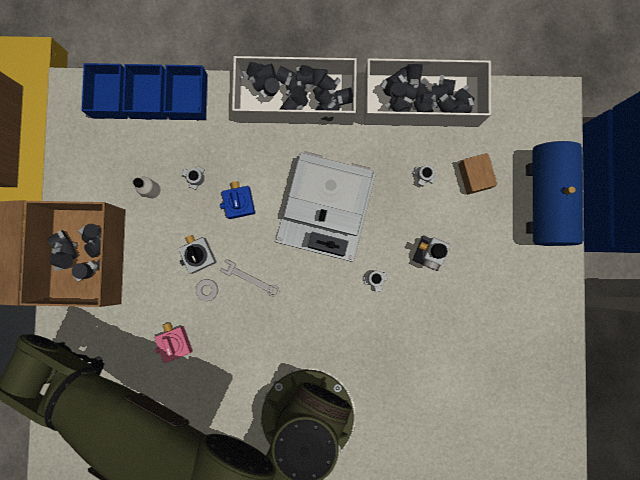

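View pics/side0.png

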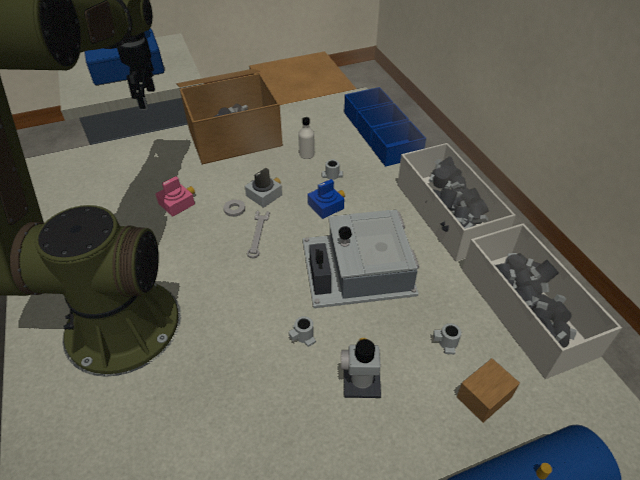

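Top view: the fixture is at about (325,205), with the lift knob at (321,214) and the catch post at about (325,243). Valve candidates are the grey block at (196,255), the blue one at (237,201) and the pink one at (172,342). Only the grey aluminium block with the black bar fits the description. The thing at (432,252) is the regulator, with its cap and gauge. I'll check this in an enlarged crop.

```bash
cat > h.py <<'E'
from plant import arm
import cv2,numpy as np
C={}
for n in("top","side"):
    c=arm.camera_params(n); R=cv2.Rodrigues(np.array(c["rvec"]))[0]; t=np.array(c["tvec"]).ravel()
    C[n]=(np.array(c["mtx"]),R,t,-R.T@t)
def ray(n,uv):
    K,R,t,o=C[n]; d=R.T@np.linalg.inv(K)@np.array([uv[0],uv[1],1.]); return o,d/np.linalg.norm(d)
def onz(n,uv,z):
    o,d=ray(n,uv); return o+d*(z-o[2])/d[2]
def tri(a,b):
    (o1,d1),(o2,d2)=ray("top",a),ray("side",b)
    s=np.linalg.lstsq(np.c_[d1,-d2],o2-o1,rcond=None)[0]
    p,q=o1+s[0]*d1,o2+s[1]*d2; return (p+q)/2,np.linalg.norm(p-q)
def cloud(n,dep):
    K,R,t,o=C[n]; v,u=np.mgrid[:480,:640]
    x=np.stack([(u-K[0,2])/K[0,0]*dep,(v-K[1,2])/K[1,1]*dep,dep],-1); P=(x-t)@R; P[dep==0]=np.nan; return P
E
python3 - <<'E'
from h import *
T=cv2.imread("pics/top0.png");S=cv2.imread("pics/side0.png")
def crop(I,x,y,w,h): return cv2.resize(I[y:y+h,x:x+w],(400,300),interpolation=cv2.INTER_CUBIC)
m=np.vstack([np.hstack([crop(T,166,232,60,45),crop(S,233,160,60,45)]),np.hstack([crop(T,260,145,160,120),crop(S,290,200,140,105)])])
cv2.imwrite("pics/crops.png",m)
for n in("top","side"):
    P=cloud(n,np.load(f"pics/{n}0.npy")); 
    for name,(a,b,c,d) in {"top":{"valve":(172,232,222,278),"fix":(270,145,380,265)},"side":{"valve":(240,160,288,208),"fix":(300,205,420,305)}}[n].items():
        Q=P[b:d,a:c].reshape(-1,3); 
        for lo,hi in((34,46),(60,95),(95,140)):
            s=Q[(Q[:,2]>lo)&(Q[:,2]<hi)]
            if len(s): print(n,name,lo,hi,len(s),s.mean(0).round(1),np.median(s,0).round(1),s.min(0).round(),s.max(0).round())
E
```

```text
top valve 34 46 462 [424.4 301.3  39.9] [424.  297.9  39.8] [376. 255.  34.] [473. 351.  46.]
top valve 60 95 125 [424.6 302.6  82.2] [424.8 302.4  84.1] [402. 290.  60.] [446. 319.  94.]
top fix 34 46 9 [463.6  -8.6  37.8] [446.8 -18.8  37. ] [439. -51.  34.] [529.  58.  42.]
top fix 60 95 5231 [578.3 -46.7  89.1] [583.8 -47.1  89.9] [ 431. -162.   60.] [700.  69.  95.]
top fix 95 140 524 [568.6 -42.6 101.4] [554.8 -39.7  96.5] [ 449. -158.   95.] [690.  68. 140.]
side valve 34 46 295 [422.5 290.9  40. ] [417.9 287.8  39.4] [378. 256.  34.] [473. 332.  46.]
side valve 60 95 156 [424.5 301.8  76.8] [423.8 300.9  79.5] [403. 289.  60.] [447. 321.  91.]
side fix 34 46 405 [540.9 -81.3  39.9] [ 543.7 -127.9   39.8] [ 431. -162.   34.] [653. 171.  46.]
side fix 60 95 5609 [574.8 -62.2  87.6] [580.1 -67.3  90. ] [ 431. -163.   60.] [701.  69.  95.]
side fix 95 140 266 [517.3 -41.8 114.2] [524.7 -37.6 111.7] [ 449. -143.   95.] [681.  55. 140.]
```

View pics/crops.png

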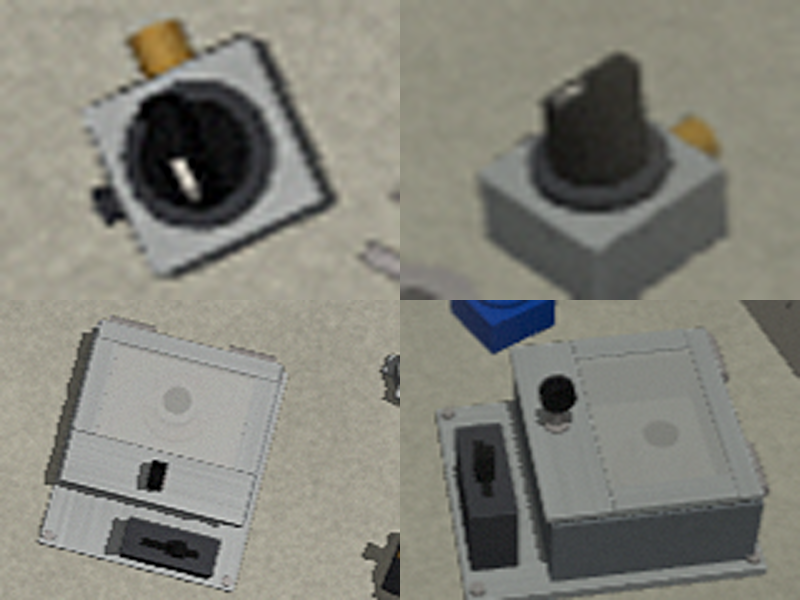

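The crop confirms it: the grey block at top (196,255) carries a black bar with a white mark, parallel to the block's side edges. The lift knob and catch post are clear in the lower crops. Next I'll measure them accurately.

```bash
python3 - <<'E'
from h import *
im={n:cv2.imread(f"pics/{n}0.png") for n in C}
P={n:cloud(n,np.load(f"pics/{n}0.npy")) for n in C}
def rect(Q): 
    r=cv2.minAreaRect(Q[:,:2].astype(np.float32)); return np.round(r[0],1),np.round(r[1],1),round(r[2],1)
def sel(n,b,lo,hi):
    Q=P[n][b[1]:b[3],b[0]:b[2]].reshape(-1,3); return Q[(Q[:,2]>lo)&(Q[:,2]<hi)]
print("block top",rect(sel("top",(178,236,216,274),37,43)))
for n,b in(("top",(172,232,222,278)),("side",(240,160,288,208))):
    Q=sel(n,b,72,92); print("bar",n,rect(Q),np.median(Q[:,2]),np.percentile(Q[:,2],95))
Q=sel("top",(270,145,380,265),86,94); print("cover top",rect(Q),np.median(Q[:,2]))
Q=sel("top",(270,145,380,265),8,16); print("plate",rect(Q))
def blob(n,b,th=45):
    g=im[n].max(2)[b[1]:b[3],b[0]:b[2]]; _,_,st,ce=cv2.connectedComponentsWithStats((g<th).astype(np.uint8))
    i=1+np.argmax(st[1:,4]); return ce[i]+b[:2],st[i]+np.r_[b[:2],0,0,0]
k1,s1=blob("top",(312,204,332,226));k2,s2=blob("side",(334,222,358,244))
print("knob",k1,s1,k2,s2,tri(k1,k2))
print("knob cloud side",np.nanmedian(sel("side",(334,222,358,244),108,145),0),"top",np.nanmedian(sel("top",(312,204,332,226),130,150),0), sel("top",(312,204,332,226),100,150).round()[:40:3])
print("post side",np.median(sel("side",(310,240,330,275),95,125),0),"top",np.median(sel("top",(312,230,345,255),95,125),0))
Q=sel("top",(300,225,350,262),76,88);print("block",rect(Q))
Q=sel("top",(312,230,345,255),100,125);print("posttop",len(Q),rect(Q))
Q=sel("side",(310,240,330,275),100,125);print("postside",len(Q),rect(Q),Q[:,2].max())
E
```

```text
block top (array([424.6, 304. ]), array([74.5, 74.6]), 27.1)
bar top (array([424.7, 303.8]), array([45.9, 14.9]), 27.2) 84.35819657757695 89.45699623983472
bar side (array([425.8, 304.8]), array([47.4, 18.2]), 22.4) 82.74216422342921 88.51161404096828
cover top (array([564.7, -39.3]), array([198. , 239.4]), 76.9) 90.33145989494382
plate (array([568.6, -41.9]), array([314.8, 299.6]), 3.8)
knob [322.046875 214.734375] [319 209   8  12  64] [344.66923077 232.83846154] [339 227  13  13 130] (array([529.93272048, -30.19708933, 126.34681034]), np.float64(1.2002929536095017))
knob cloud side [528.22546502 -34.80909836 133.78879921] top [527.49294856 -30.06687804 137.94001514] [[550. -32. 100.]
 [543. -32. 132.]
 [540. -32. 138.]
 [537. -27. 138.]
 [538. -35. 135.]
 [535. -25. 138.]
 [534. -32. 142.]
 [535. -40. 138.]
 [532. -30. 138.]
 [532. -37. 143.]
 [529. -27. 144.]
 [529. -35. 144.]
 [527. -25. 139.]
 [527. -32. 142.]]
post side [455.85298701 -58.42114523 109.28782443] top [456.69337604 -55.64935676 111.12781669]
block (array([479.3, -51.4]), array([99.7, 79. ]), 77.0)
posttop 35 (array([456.9, -55.7]), array([16.2, 12.8]), 0.3)
postside 54 (array([456.8, -54.8]), array([15.6, 15.9]), 73.2) 116.58118488846186
```

```bash
cat > g.py <<'E'
import sys,numpy as np
from scipy.spatial.transform import Rotation as Ro
from plant import arm
x,y,z,a=map(float,sys.argv[1:]); s=arm.read_state(); q=s["orientation"]; R=Ro.from_quat(np.r_[q[1:],q[0]])
p=np.array([x,y,z])-s["position"]; a=np.deg2rad(a)
yv=np.array([np.cos(a),np.sin(a),0]); yv*=np.sign(yv@R.as_matrix()[:,1]); zv=np.array([0,0,-1.])
G=Ro.from_matrix(np.c_[np.cross(yv,zv),yv,zv])
print("t",round(s["t"],2),"d tool",(R.inv().apply(p)).round(1),"rotvec",(R.inv()*G).as_rotvec().round(3),"F",s["contact_force"].round(1),"gap",round(s["finger_gap"],1),"q",s["joint_positions"].round(2))
E
python3 g.py 424.7 303.9 160 117.1
```

```text
t 0.1 d tool [-294.8 -118.7   89.9] rotvec [-0.001 -0.    -0.823] F [0.1 0.6 0.1] gap 85.5 q [ 1.15  0.3   1.52 -0.    1.32 -0.07]
```

The rows are not in the units I measure in: shifts go in shares of 60 cm and turns go in shares of 2 rad. I convert before sending: -36 mm is -0.06, -14.5 mm is -0.0242.

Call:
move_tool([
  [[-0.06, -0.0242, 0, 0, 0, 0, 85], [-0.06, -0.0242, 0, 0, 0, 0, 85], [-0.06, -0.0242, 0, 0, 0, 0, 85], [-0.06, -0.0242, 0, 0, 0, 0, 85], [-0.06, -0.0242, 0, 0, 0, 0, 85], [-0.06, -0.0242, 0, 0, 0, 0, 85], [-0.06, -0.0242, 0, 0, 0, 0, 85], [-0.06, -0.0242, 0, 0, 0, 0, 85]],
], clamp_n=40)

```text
refused: plan[0]: the value is too long (schema: maxItems 7). Nothing was moved.
```

The error is about the shape of the input: a list of rows, each a list of 7 numbers. Fixing that and sending the same move.

Call:
move_tool([
  [-0.06, -0.0242, 0, 0, 0, 0, 85],
  [-0.06, -0.0242, 0, 0, 0, 0, 85],
  [-0.06, -0.0242, 0, 0, 0, 0, 85],
  [-0.06, -0.0242, 0, 0, 0, 0, 85],
  [-0.06, -0.0242, 0, 0, 0, 0, 85],
  [-0.06, -0.0242, 0, 0, 0, 0, 85],
  [-0.06, -0.0242, 0, 0, 0, 0, 85],
  [-0.06, -0.0242, 0, 0, 0, 0, 85],
], clamp_n=40)

```text
t: 0.77
position: [420.4, 307.4, 250.2]
orientation: [-0.0, 0.174, 0.985, -0.0]
contact_force: [0.4, 0.8, 0.2]
finger_gap: 85.1
grasp_force: 0.0
```

Call:
move_tool([
  [0, 0, 0.02, 0, 0, -0.059, 85],
  [0, 0, 0.02, 0, 0, -0.059, 85],
  [0, 0, 0.02, 0, 0, -0.059, 85],
  [0, 0, 0.02, 0, 0, -0.059, 85],
  [0, 0, 0.02, 0, 0, -0.059, 85],
  [0, 0, 0.02, 0, 0, -0.059, 85],
  [0, 0, 0.02, 0, 0, -0.059, 85],
  [0, 0, 0, 0, 0, 0, 85],
])

```text
t: 1.43
position: [418.4, 308.4, 163.9]
orientation: [-0.002, -0.239, 0.971, -0.001]
contact_force: [0.5, -0.6, -0.6]
finger_gap: 85.2
grasp_force: 0.0
```

```bash
python3 g.py 424.7 303.9 79 117.1
```

```text
t 1.43 d tool [-3.8 -6.9 84.9] rotvec [-0.    -0.004  0.009] F [ 0.5 -0.6 -0.6] gap 85.2 q [ 0.56  0.33  1.7   0.    1.12 -1.49]
```

Scaled: 25 mm is 0.0417, 20 mm is 0.0333.

Call:
move_tool([
  [-0.0063, -0.0115, 0.0333, 0, 0, 0, 85],
  [0, 0, 0.0417, 0, 0, 0, 85],
  [0, 0, 0.0417, 0, 0, 0, 85],
  [0, 0, 0.0233, 0, 0, 0, 85],
  [0, 0, 0, 0, 0, 0, 85],
])

```text
t: 1.85
position: [424.8, 303.9, 79.9]
orientation: [-0.002, -0.234, 0.972, -0.001]
contact_force: [-0.4, -0.8, 0.5]
finger_gap: 85.1
grasp_force: 0.0
```

```bash
python3 g.py 424.7 303.9 79 117.1; python3 - <<'E'
from h import *
p,d=arm.snapshot("side"); q,_=arm.snapshot("top")
cv2.imwrite("pics/g1.png",np.hstack([cv2.resize(p[120:220,210:310],(400,400)),cv2.resize(q[205:305,146:246],(400,400))])[:,:,::-1])
E
```

```text
t 1.85 d tool [0.1 0.  0.9] rotvec [-0.    -0.005 -0.001] F [-0.4 -0.8  0.5] gap 85.1 q [ 0.55  0.45  1.75 -0.    0.94 -1.49]
```

View pics/g1.png

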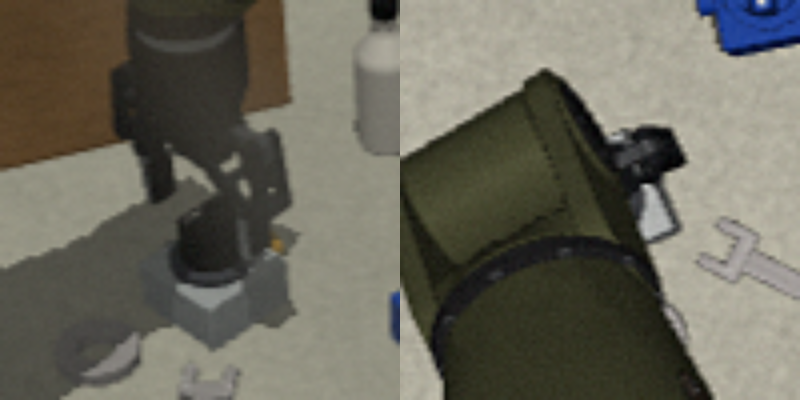

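The side view (left half) shows the open fingers on either side of the bar at about (210,225). The top view (right half) shows nothing fouled. Closing now.

Call:
move_tool([
  [0, 0, 0, 0, 0, 0, 0],
  [0, 0, 0, 0, 0, 0, 0],
  [0, 0, 0, 0, 0, 0, 0],
  [0, 0, 0, 0, 0, 0, 0],
  [0, 0, 0, 0, 0, 0, 0],
  [0, 0, 0, 0, 0, 0, 0],
  [0, 0, 0, 0, 0, 0, 0],
  [0, 0, 0, 0, 0, 0, 0],
], clamp_n=40)

```text
t: 2.62
position: [425.3, 306.0, 83.0]
orientation: [0.0, -0.236, 0.972, 0.001]
contact_force: [-9.0, 10.9, 6.2]
finger_gap: 13.1
grasp_force: 39.6
```

```bash
python3 g.py 424.7 303.9 79 117.1
```

```text
t 2.62 d tool [ 1.5 -1.6  3.9] rotvec [0.002 0.001 0.003] F [-9.  10.9  6.2] gap 13.1 q [ 0.55  0.45  1.75  0.    0.94 -1.5 ]
```

Scaled: -3 mm is -0.005, 1.5 mm is 0.0025, 0.12 rad is 0.06.

Call:
move_tool([
  [0, 0.0025, -0.005, 0, 0, 0, 0],
  [0, 0, 0, 0, 0, 0.05, 0],
  [0, 0, 0, 0, 0, 0.06, 0],
  [0, 0, 0, 0, 0, 0.06, 0],
  [0, 0, 0, 0, 0, 0.06, 0],
  [0, 0, 0, 0, 0, 0.06, 0],
  [0, 0, 0, 0, 0, 0.06, 0],
  [0, 0, 0, 0, 0, 0.06, 0],
], clamp_n=40)

```text
t: 3.28
position: [424.4, 307.0, 83.8]
orientation: [-0.001, 0.174, 0.985, 0.001]
contact_force: [4.3, 17.1, -22.8]
finger_gap: 13.6
grasp_force: 41.8
```

```bash
python3 g.py 424.7 303.9 79 117.1
```

```text
t 3.28 d tool [-1.3 -2.8  4.8] rotvec [ 0.002 -0.001 -0.823] F [  4.3  17.1 -22.8] gap 13.6 q [ 0.56  0.45  1.75  0.    0.95 -0.67]
```

Call:
move_tool([
  [0, 0, 0, 0, 0, 0.06, 0],
  [0, 0, 0, 0, 0, 0.06, 0],
  [0, 0, 0, 0, 0, 0.03, 0],
  [0, 0, 0, 0, 0, 0, 0],
  [0, 0, 0, 0, 0, 0, 0],
])

```text
t: 3.7
position: [424.6, 307.3, 83.8]
orientation: [-0.001, 0.317, 0.949, 0.001]
contact_force: [5.5, 19.6, -24.1]
finger_gap: 13.0
grasp_force: 41.6
```

```bash
python3 g.py 424.7 303.9 79 117.1
```

```text
t 3.7 d tool [-2.1 -2.7  4.8] rotvec [ 2.000e-03 -1.000e-03 -1.117e+00] F [  5.5  19.6 -24.1] gap 13.0 q [ 0.56  0.45  1.75  0.    0.95 -0.37]
```

Scaled: 2 mm is 0.0033, 1 mm is 0.0017, 0.06 rad is 0.03.

Call:
move_tool([
  [0, 0.0017, 0.0033, 0, 0, 0.03, 0],
  [0, 0, 0, 0, 0, 0.02, 0],
  [0, 0, 0, 0, 0, 0, 0],
  [0, 0, 0, 0, 0, 0, 0],
])

```text
t: 4.03
position: [425.0, 307.5, 83.7]
orientation: [-0.0, 0.362, 0.932, 0.0]
contact_force: [-7.5, 5.2, 5.3]
finger_gap: 13.0
grasp_force: 57.7
```

```bash
python3 g.py 424.7 303.9 79 117.1; python3 -c "
from h import *
print(arm.read_state()['torque'])
p,d=arm.snapshot('side');cv2.imwrite('pics/g2.png',cv2.resize(p[130:210,220:310],(720,600),interpolation=2)[:,:,::-1])"
```

```text
t 4.03 d tool [-2.2 -2.9  4.7] rotvec [ 0.000e+00 -1.000e-03 -1.215e+00] F [-7.5  5.2  5.3] gap 13.0 q [ 0.56  0.45  1.75  0.    0.95 -0.27]
[0.98298262 1.41665334 1.40838316]
```

View pics/g2.png

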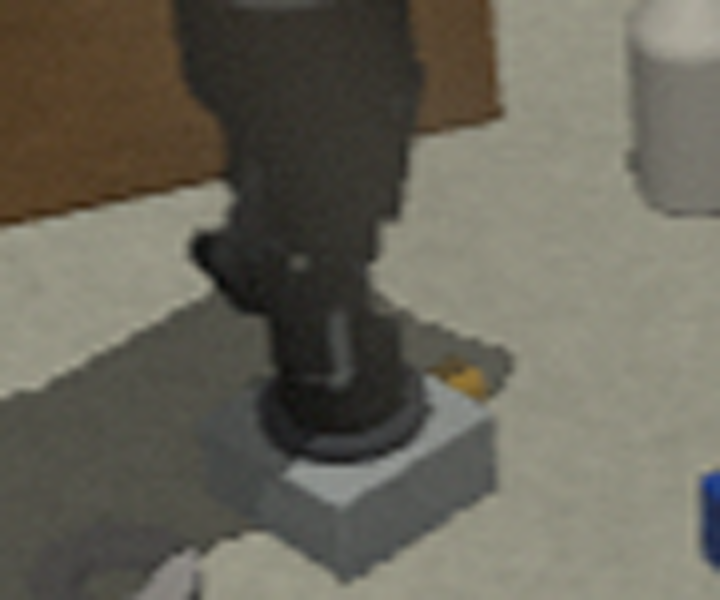

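The picture shows the fingers clamped on the bar at about (335,350) with the bar turned. The turn reads about 1.2 rad with a 1.4 N m reaction, so the knob is at its stop. Releasing and rising.

Call:
move_tool([
  [0, 0, 0, 0, 0, 0, 85],
  [0, 0, 0, 0, 0, 0, 85],
  [0, 0, 0, 0, 0, 0, 85],
  [0, 0, 0, 0, 0, 0, 85],
  [0, 0, 0, 0, 0, 0, 85],
  [0, 0, 0, 0, 0, 0, 85],
  [0, 0, 0, 0, 0, 0, 85],
  [0, 0, 0, 0, 0, 0, 85],
], clamp_n=30)

```text
t: 4.75
position: [425.8, 306.7, 83.3]
orientation: [0.0, 0.363, 0.932, 0.0]
contact_force: [-1.0, -0.6, -0.2]
finger_gap: 84.9
grasp_force: 0.0
```

Call:
move_tool([
  [0, 0, -0.05, 0, 0, 0, 85],
  [0, 0, -0.0583, 0, 0, 0, 85],
  [0, 0, -0.0583, 0, 0, 0, 85],
  [0, 0, -0.0583, 0, 0, 0, 85],
  [0, 0, 0, 0, 0, 0, 85],
  [0, 0, 0, 0, 0, 0, 85],
])

```text
t: 5.25
position: [426.2, 307.0, 220.0]
orientation: [0.001, 0.363, 0.932, 0.001]
contact_force: [-0.3, 0.9, -1.3]
finger_gap: 85.0
grasp_force: 0.0
```

```bash
python3 g.py 529.5 -31 200 76.9
```

```text
t 5.25 d tool [-304.8 -178.9   19.7] rotvec [ 0.003  0.002 -0.515] F [-0.3  0.9 -1.3] gap 85.0 q [ 0.55  0.27  1.63 -0.    1.24 -0.27]
```

Scaled: -34 mm is -0.0567, -20 mm is -0.0333.

Call:
move_tool([
  [-0.0567, -0.0333, 0, 0, 0, 0, 85],
  [-0.0567, -0.0333, 0, 0, 0, 0, 85],
  [-0.0567, -0.0333, 0, 0, 0, 0, 85],
  [-0.0567, -0.0333, 0, 0, 0, 0, 85],
  [-0.0567, -0.0333, 0, 0, 0, 0, 85],
  [-0.0567, -0.0333, 0, 0, 0, 0, 85],
  [-0.0567, -0.0333, 0, 0, 0, 0, 85],
  [-0.0567, -0.0333, 0, 0, 0, 0, 85],
])

```text
t: 5.92
position: [517.3, 2.9, 216.8]
orientation: [-0.001, 0.363, 0.932, -0.0]
contact_force: [0.7, 0.5, -0.6]
finger_gap: 84.8
grasp_force: 0.0
```

Call:
move_tool([
  [-0.05, -0.03, 0, 0, 0, 0, 85],
  [0, 0, 0, 0, 0, -0.0525, 85],
  [0, 0, 0.0083, 0, 0, -0.0525, 85],
  [0, 0, 0.0083, 0, 0, -0.0525, 85],
  [0, 0, 0.0083, 0, 0, -0.05, 85],
  [0, 0, 0.0083, 0, 0, -0.05, 85],
  [0, 0, 0, 0, 0, 0, 85],
  [0, 0, 0, 0, 0, 0, 85],
])

```text
t: 6.58
position: [527.1, -28.7, 197.1]
orientation: [-0.001, 0.116, 0.993, -0.0]
contact_force: [0.3, 0.1, -0.2]
finger_gap: 84.9
grasp_force: 0.0
```

```bash
python3 g.py 529.5 -31 127 76.9; python3 - <<'E'
from h import *
p,d=arm.snapshot("top");P=cloud("top",d)[232:278,172:222].reshape(-1,3);Q=P[(P[:,2]>72)&(P[:,2]<92)]
print(cv2.minAreaRect(Q[:,:2].astype(np.float32)))
E
```

```text
t 6.58 d tool [-3.  -1.7 70.1] rotvec [-0.    -0.002 -0.003] F [ 0.3  0.1 -0.2] gap 84.9 q [-0.12  0.3   1.65 -0.    1.19 -1.46]
((424.77197265625, 304.051025390625), (45.89378356933594, 15.3692626953125), 27.020410537719727)
```

Vent bar is back home at 27°. Going down on the cover knob.

Scaled: 25 mm is 0.0417, 18 mm is 0.03.

Call:
move_tool([
  [-0.005, -0.0028, 0.0417, 0, 0, 0, 85],
  [0, 0, 0.0417, 0, 0, 0, 85],
  [0, 0, 0.03, 0, 0, 0, 85],
  [0, 0, 0, 0, 0, 0, 60],
  [0, 0, 0, 0, 0, 0, 35],
])

```text
t: 7.05
position: [529.9, -31.0, 130.2]
orientation: [-0.001, 0.115, 0.993, 0.0]
contact_force: [-0.5, 0.2, 1.0]
finger_gap: 63.6
grasp_force: 0.0
```

```bash
python3 g.py 529.5 -31 127 76.9
```

```text
t 7.05 d tool [ 0.4 -0.1  3.2] rotvec [-0.    -0.001 -0.002] F [-0.5  0.2  1. ] gap 63.6 q [-0.13  0.39  1.7  -0.    1.05 -1.47]
```

Call:
move_tool([
  [0, 0, 0, 0, 0, 0, 0],
  [0, 0, 0, 0, 0, 0, 0],
  [0, 0, 0, 0, 0, 0, 0],
  [0, 0, 0, 0, 0, 0, 0],
  [0, 0, 0, 0, 0, 0, 0],
  [0, 0, 0, 0, 0, 0, 0],
  [0, 0, 0, 0, 0, 0, 0],
  [0, 0, 0, 0, 0, 0, 0],
], clamp_n=30)

```text
t: 7.72
position: [530.7, -29.8, 131.5]
orientation: [0.001, 0.114, 0.993, 0.001]
contact_force: [1.8, 12.1, 5.8]
finger_gap: 15.3
grasp_force: 35.0
```

```bash
python3 g.py 529.5 -31 127 76.9
```

```text
t 7.72 d tool [ 0.9 -1.4  4.5] rotvec [0.002 0.002 0.   ] F [ 1.8 12.1  5.8] gap 15.3 q [-0.13  0.39  1.7   0.    1.05 -1.47]
```

Scaled: -2 mm is -0.0033, 1.2 mm is 0.002.

Call:
move_tool([
  [0, 0.002, 0, 0, 0, 0, 0],
  [0, 0, -0.0033, 0, 0, 0, 0],
  [0, 0, -0.0033, 0, 0, 0, 0],
  [0, 0, -0.0025, 0, 0, 0, 0],
  [0, 0, 0, 0, 0, 0, 0],
  [0, 0, 0, 0, 0, 0, 0],
  [0, 0, 0, 0, 0, 0, 0],
])

```text
t: 8.3
position: [531.7, -29.9, 136.2]
orientation: [0.002, 0.114, 0.993, 0.0]
contact_force: [14.6, 0.4, -9.0]
finger_gap: 15.3
grasp_force: 32.9
```

```bash
python3 g.py 529.5 -31 127 76.9
```

```text
t 8.3 d tool [ 1.9 -1.6  9.2] rotvec [ 0.001  0.004 -0.001] F [14.6  0.4 -9. ] gap 15.3 q [-0.13  0.38  1.69  0.    1.06 -1.47]
```

Call:
move_tool([
  [0, 0, -0.0033, 0, 0, 0, 0],
  [0, 0, -0.0017, 0, 0, 0, 0],
  [0, 0, -0.0017, 0, 0, 0, 0],
  [0, 0, 0, 0, 0, 0, 0],
])

```text
t: 8.63
position: [532.0, -30.0, 139.2]
orientation: [0.002, 0.114, 0.993, 0.0]
contact_force: [25.6, -0.4, -23.2]
finger_gap: 15.5
grasp_force: 31.0
```

```bash
python3 g.py 529.5 -31 127 76.9
```

```text
t 8.63 d tool [ 2.3 -1.5 12.2] rotvec [ 0.001  0.005 -0.001] F [ 25.6  -0.4 -23.2] gap 15.5 q [-0.13  0.38  1.69  0.    1.07 -1.47]
```

Call:
move_tool([
  [-0.0042, 0, 0, 0, 0, 0, 0],
  [0, 0, 0, 0, 0, 0, 0],
  [0, 0, 0, 0, 0, 0, 0],
])

```text
t: 8.88
position: [532.2, -30.0, 139.1]
orientation: [-0.001, 0.114, 0.993, 0.0]
contact_force: [-0.8, 4.0, -11.1]
finger_gap: 15.2
grasp_force: 33.1
```

Call:
move_tool([
  [-0.0008, 0, -0.0033, 0, 0, 0, 0],
  [0, 0, 0, 0, 0, 0, 0],
  [0, 0, 0, 0, 0, 0, 0],
])

```text
t: 9.13
position: [532.2, -30.1, 139.5]
orientation: [-0.002, 0.114, 0.993, 0.0]
contact_force: [6.8, 4.0, -29.3]
finger_gap: 15.6
grasp_force: 32.6
```

Call:
move_tool([
  [-0.0008, 0, -0.0033, 0, 0, 0, 0],
  [0, 0, 0, 0, 0, 0, 0],
  [0, 0, 0, 0, 0, 0, 0],
])

```text
t: 9.38
position: [532.0, -30.0, 140.4]
orientation: [-0.003, 0.114, 0.993, 0.0]
contact_force: [6.7, 4.7, -38.2]
finger_gap: 15.3
grasp_force: 31.6
```

Caught: the force climbs to 38 N with almost no motion. I'll lower the cover and let go.

Scaled: 4 mm is 0.0067, 3 mm is 0.005.

Call:
move_tool([
  [0.0008, 0, 0.0067, 0, 0, 0, 0],
  [0.0017, 0, 0.0067, 0, 0, 0, 0],
  [0.0017, 0, 0.005, 0, 0, 0, 0],
  [0.0017, 0, 0.0042, 0, 0, 0, 0],
  [0, 0, 0, 0, 0, 0, 0],
])

```text
t: 9.8
position: [530.1, -29.5, 132.5]
orientation: [0.0, 0.114, 0.993, 0.0]
contact_force: [-16.3, 6.4, 19.1]
finger_gap: 15.3
grasp_force: 39.9
```

Call:
move_tool([
  [0, 0, 0, 0, 0, 0, 85],
  [0, 0, 0, 0, 0, 0, 85],
  [0, 0, 0, 0, 0, 0, 85],
  [0, 0, 0, 0, 0, 0, 85],
  [0, 0, 0, 0, 0, 0, 85],
  [0, 0, 0, 0, 0, 0, 85],
  [0, 0, 0, 0, 0, 0, 85],
])

```text
t: 10.38
position: [530.3, -29.9, 130.2]
orientation: [-0.0, 0.114, 0.993, -0.0]
contact_force: [-0.2, -0.3, 0.3]
finger_gap: 85.2
grasp_force: 0.0
```

Call:
move_tool([
  [0, 0, -0.0417, 0, 0, 0, 85],
  [0, 0, -0.0417, 0, 0, 0, 85],
  [0, 0, 0, 0, 0, 0, 85],
  [0, 0, 0, 0, 0, 0, 85],
])

```text
t: 10.72
position: [530.7, -29.9, 181.3]
orientation: [0.001, 0.114, 0.993, -0.0]
contact_force: [-0.6, -0.5, -0.9]
finger_gap: 85.1
grasp_force: 0.0
```

```bash
python3 g.py 457 -55.4 109 76.9
```

```text
t 10.72 d tool [ 66.2 -41.5  72.2] rotvec [ 0.     0.002 -0.   ] F [-0.6 -0.5 -0.9] gap 85.1 q [-0.13  0.33  1.66 -0.    1.16 -1.47]
```

Scaled: 24 mm is 0.04, 22 mm is 0.0367.

Call:
move_tool([
  [0.0367, -0.0233, 0, 0, 0, 0, 85],
  [0.0367, -0.0233, 0, 0, 0, 0, 85],
  [0.0367, -0.0225, 0, 0, 0, 0, 85],
  [0, 0, 0.04, 0, 0, 0, 85],
  [0, 0, 0.04, 0, 0, 0, 85],
  [0, 0, 0.0367, 0, 0, 0, 85],
  [0, 0, 0, 0, 0, 0, 85],
])

```text
t: 11.3
position: [454.3, -55.0, 106.2]
orientation: [-0.003, 0.114, 0.993, 0.0]
contact_force: [-0.6, -0.2, -1.4]
finger_gap: 84.8
grasp_force: 0.0
```

```bash
python3 g.py 457 -55.4 109 76.9
```

```text
t 11.3 d tool [-2.7  0.2 -2.8] rotvec [-0.    -0.007 -0.   ] F [-0.6 -0.2 -1.4] gap 84.8 q [-0.2   0.29  1.91 -0.    0.95 -1.54]
```

Call:
move_tool([
  [0, 0, 0, 0, 0, 0, 0],
  [0, 0, 0, 0, 0, 0, 0],
  [0, 0, 0, 0, 0, 0, 0],
  [0, 0, 0, 0, 0, 0, 0],
  [0, 0, 0, 0, 0, 0, 0],
  [0, 0, 0, 0, 0, 0, 0],
  [0, 0, 0, 0, 0, 0, 0],
  [0, 0, 0, 0, 0, 0, 0],
], clamp_n=25)

```text
t: 11.97
position: [457.2, -53.9, 111.1]
orientation: [0.001, 0.114, 0.993, 0.001]
contact_force: [2.4, 16.8, 6.0]
finger_gap: 13.6
grasp_force: 25.7
```

```bash
python3 g.py 457 -55.4 109 76.9
```

```text
t 11.97 d tool [-0.1 -1.5  2.1] rotvec [ 0.003  0.001 -0.   ] F [ 2.4 16.8  6. ] gap 13.6 q [-0.2   0.28  1.91  0.    0.95 -1.54]
```

Gripped the post (gap 13.6 mm). Pushing it left, along tool +y.

Scaled: 4 mm is 0.0067, 3 mm is 0.005.

Call:
move_tool([
  [0, 0.005, 0, 0, 0, 0, 0],
  [0, 0.0067, 0, 0, 0, 0, 0],
  [0, 0.0067, 0, 0, 0, 0, 0],
  [0, 0.0067, 0, 0, 0, 0, 0],
  [0, 0.0067, 0, 0, 0, 0, 0],
  [0, 0, 0, 0, 0, 0, 0],
  [0, 0, 0, 0, 0, 0, 0],
])

```text
t: 12.55
position: [461.3, -36.7, 111.1]
orientation: [0.001, 0.114, 0.993, 0.0]
contact_force: [-1.5, 2.6, 6.3]
finger_gap: 13.3
grasp_force: 26.0
```

```bash
python3 g.py 457 -55.4 109 76.9
```

```text
t 12.55 d tool [ -0.1 -19.2   2.1] rotvec [0.    0.001 0.   ] F [-1.5  2.6  6.3] gap 13.3 q [-0.16  0.28  1.9   0.    0.95 -1.5 ]
```

Call:
move_tool([
  [0, 0.0033, 0, 0, 0, 0, 0],
  [0, 0.0017, 0, 0, 0, 0, 0],
  [0, 0, 0, 0, 0, 0, 0],
  [0, 0, 0, 0, 0, 0, 0],
])

```text
t: 12.88
position: [461.5, -35.6, 111.1]
orientation: [0.0, 0.114, 0.993, -0.002]
contact_force: [-6.6, -16.9, 9.0]
finger_gap: 13.2
grasp_force: 26.6
```

```bash
python3 g.py 457 -55.4 109 76.9
```

```text
t 12.88 d tool [ -0.1 -20.3   2.2] rotvec [-0.003  0.001 -0.   ] F [ -6.6 -16.9   9. ] gap 13.2 q [-0.15  0.28  1.9  -0.    0.96 -1.49]
```

At its stop, about 18 mm of travel. Releasing and going back to the cover knob.

Scaled: -2 mm is -0.0033.

Call:
move_tool([
  [0, -0.0033, 0, 0, 0, 0, 85],
  [0, 0, 0, 0, 0, 0, 85],
  [0, 0, 0, 0, 0, 0, 85],
  [0, 0, 0, 0, 0, 0, 85],
  [0, 0, 0, 0, 0, 0, 85],
  [0, 0, 0, 0, 0, 0, 85],
  [0, 0, 0, 0, 0, 0, 85],
])

```text
t: 13.47
position: [461.1, -35.7, 110.3]
orientation: [-0.0, 0.114, 0.993, 0.0]
contact_force: [0.8, 0.1, -0.2]
finger_gap: 84.9
grasp_force: 0.0
```

Call:
move_tool([
  [0, 0, -0.0417, 0, 0, 0, 85],
  [0, 0, -0.0417, 0, 0, 0, 85],
  [0, 0, -0.0417, 0, 0, 0, 85],
  [0, 0, 0, 0, 0, 0, 85],
  [0, 0, 0, 0, 0, 0, 85],
])

```text
t: 13.88
position: [461.5, -35.9, 186.1]
orientation: [0.001, 0.114, 0.993, -0.0]
contact_force: [-0.1, 0.4, -1.0]
finger_gap: 85.3
grasp_force: 0.0
```

```bash
python3 g.py 529.8 -30 130 76.9; python3 -c "
from h import *
p,d=arm.snapshot('side');P=cloud('side',d)[235:280,305:335].reshape(-1,3);Q=P[(P[:,2]>98)&(P[:,2]<120)&(P[:,0]<490)]
print(len(Q),np.median(Q,0))"
```

```text
t 13.88 d tool [-65.1  21.2  56.3] rotvec [ 0.     0.002 -0.   ] F [-0.1  0.4 -1. ] gap 85.3 q [-0.16  0.17  1.84  0.    1.13 -1.5 ]
61 [460.42274801 -39.79270126 110.05718655]
```

Scaled: -22 mm is -0.0367, -21 mm is -0.035.

Call:
move_tool([
  [-0.0367, 0.0117, 0, 0, 0, 0, 85],
  [-0.0367, 0.0117, 0, 0, 0, 0, 85],
  [-0.035, 0.012, 0, 0, 0, 0, 85],
  [0, 0, 0.0317, 0, 0, 0, 85],
  [0, 0, 0.0317, 0, 0, 0, 85],
  [0, 0, 0.03, 0, 0, 0, 85],
  [0, 0, 0, 0, 0, 0, 85],
])

```text
t: 14.52
position: [527.2, -29.7, 124.7]
orientation: [-0.004, 0.114, 0.993, 0.0]
contact_force: [-0.1, -0.0, -1.3]
finger_gap: 85.1
grasp_force: 0.0
```

```bash
python3 g.py 529.8 -30 130 76.9
```

```text
t 14.52 d tool [-2.6  0.3 -5.4] rotvec [-0.001 -0.008 -0.   ] F [-0.1 -0.  -1.3] gap 85.1 q [-0.13  0.4   1.71  0.    1.05 -1.47]
```

Call:
move_tool([
  [0, 0, 0, 0, 0, 0, 0],
  [0, 0, 0, 0, 0, 0, 0],
  [0, 0, 0, 0, 0, 0, 0],
  [0, 0, 0, 0, 0, 0, 0],
  [0, 0, 0, 0, 0, 0, 0],
  [0, 0, 0, 0, 0, 0, 0],
  [0, 0, 0, 0, 0, 0, 0],
  [0, 0, 0, 0, 0, 0, 0],
], clamp_n=30)

```text
t: 15.18
position: [529.5, -29.5, 130.0]
orientation: [0.001, 0.114, 0.993, 0.0]
contact_force: [-0.4, 5.4, 3.7]
finger_gap: 15.2
grasp_force: 34.2
```

```bash
python3 g.py 529.8 -30 130 76.9
```

```text
t 15.18 d tool [-0.4 -0.5 -0. ] rotvec [ 0.001  0.001 -0.   ] F [-0.4  5.4  3.7] gap 15.2 q [-0.12  0.39  1.7   0.    1.05 -1.47]
```

Scaled: -7.5 mm is -0.0125, -7.3 mm is -0.0122.

Call:
move_tool([
  [-0.0037, 0, -0.0125, 0, 0, 0, 0],
  [-0.0047, 0, -0.0122, 0, 0, 0, 0],
  [-0.0052, 0, -0.012, 0, 0, 0, 0],
  [-0.0057, 0, -0.0117, 0, 0, 0, 0],
  [-0.0063, 0, -0.0113, 0, 0, 0, 0],
  [-0.0068, 0, -0.011, 0, 0, 0, 0],
  [0, 0, 0, 0, 0, 0, 0],
  [0, 0, 0, 0, 0, 0, 0],
], clamp_n=40)

```text
t: 15.85
position: [548.0, -33.8, 171.5]
orientation: [-0.0, 0.114, 0.993, 0.0]
contact_force: [0.1, 5.1, -2.3]
finger_gap: 15.3
grasp_force: 39.9
```

```bash
python3 g.py 529.8 -30 130 76.9
```

```text
t 15.85 d tool [18.5 -0.5 41.5] rotvec [ 0.001 -0.001  0.   ] F [ 0.1  5.1 -2.3] gap 15.3 q [-0.13  0.37  1.61  0.    1.15 -1.47]
```

Free and following the arc with little force. Continuing to about 0.8 rad.

Scaled: -6.4 mm is -0.0107, -6.2 mm is -0.0103.

Call:
move_tool([
  [-0.0073, 0, -0.0107, 0, 0, 0, 0],
  [-0.008, 0, -0.0103, 0, 0, 0, 0],
  [-0.0083, 0, -0.01, 0, 0, 0, 0],
  [-0.009, 0, -0.0095, 0, 0, 0, 0],
  [0, 0, 0, 0, 0, 0, 0],
])

```text
t: 16.27
position: [567.5, -38.4, 196.1]
orientation: [-0.0, 0.114, 0.993, 0.0]
contact_force: [-2.1, 5.5, -4.2]
finger_gap: 15.4
grasp_force: 40.6
```

```bash
python3 g.py 529.8 -30 130 76.9
```

```text
t 16.27 d tool [38.5 -0.4 66.1] rotvec [ 0.001 -0.001 -0.   ] F [-2.1  5.5 -4.2] gap 15.4 q [-0.13  0.39  1.53  0.    1.22 -1.47]
```

Call:
move_tool([
  [-0.0093, 0, -0.009, 0, 0, 0, 0],
  [-0.0098, 0, -0.0085, 0, 0, 0, 0],
  [-0.0102, 0, -0.008, 0, 0, 0, 0],
  [-0.0107, 0, -0.0075, 0, 0, 0, 0],
  [-0.011, 0, -0.007, 0, 0, 0, 0],
  [-0.0112, 0, -0.0065, 0, 0, 0, 0],
  [0, 0, 0, 0, 0, 0, 0],
  [0, 0, 0, 0, 0, 0, 0],
])

```text
t: 16.93
position: [603.3, -46.8, 223.3]
orientation: [-0.001, 0.114, 0.993, 0.0]
contact_force: [-0.5, 4.4, -3.7]
finger_gap: 15.5
grasp_force: 41.3
```

Call:
move_tool([
  [0, 0, 0, 0, 0, 0, 0],
  [0, 0, 0, 0, 0, 0, 0],
  [0, 0, 0, 0, 0, 0, 0],
  [0, 0, 0, 0, 0, 0, 0],
])

```text
t: 17.27
position: [603.3, -46.8, 223.3]
orientation: [-0.0, 0.114, 0.993, 0.0]
contact_force: [1.2, 5.5, -4.9]
finger_gap: 15.6
grasp_force: 41.1
```

```bash
python3 g.py 529.8 -30 130 76.9; python3 -c "
from h import *
p,d=arm.snapshot('side');cv2.imwrite('pics/g3.png',p[:,:,::-1])"
```

```text
t 17.27 d tool [75.3 -0.3 93.3] rotvec [ 0.001 -0.001  0.   ] F [ 1.2  5.5 -4.9] gap 15.6 q [-0.14  0.44  1.39  0.    1.31 -1.48]
```

View pics/g3.png

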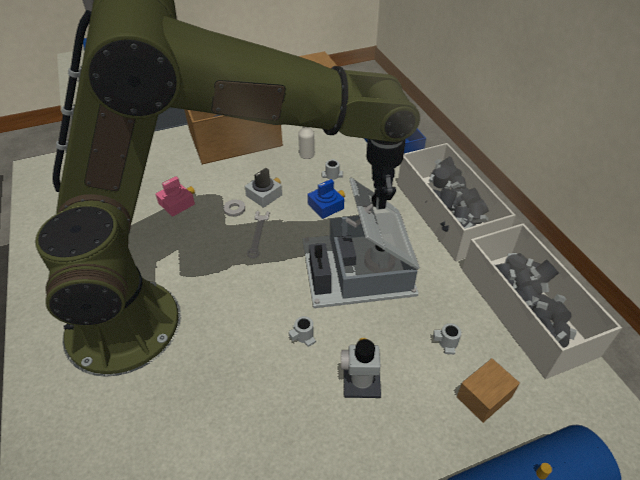

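The cover stands open at about (385,225), gripped by its knob at (380,205). The vent bar at (263,180) is home and the loose things are where they were.

```bash
python3 -c "
from plant import arm
print(arm.sign_off())"
```

```text
the job is handed in; nothing more can be done
None
```

The job is handed in, with no verdict returned: I twisted the vent knob to its stop and it sprang home, the cover tugged up caught, I pushed the catch slide fully left, and the cover is held still at about 0.8 rad (46°).

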